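# Set and lock the stop screw of a fastener-setting press

### The arm

A 6-joint arm with a two-finger parallel gripper is mounted at the origin on the work surface. World frame = base frame: x ahead of the robot, y to its left, z up, the work surface at z = 0. Lengths are in m, angles in rad, forces in N, time in s.
With the tool pointing down it reaches from about 0.425 to 0.95 m from the base axis. Payload 3.5 kg.
Tool frame: the origin (TCP) lies between the finger pads; the fingertips stand 25 mm ahead of it and the grasp point (between the pads) lies 6 mm ahead of it (ctrl.finger_overhang is the distance from the TCP to the fingertips, in m); x points along the fingers, y is the direction in which the jaws open and shut, and the axes are right-handed (so a half turn about x gives the same grasp; the last joint's range is limited). The gripper opens to 85 mm and grips with 20 to 120 N. Pads are 22 mm wide; open, the fingers measure 114 mm over their backs; the gripper's body (76 mm by 85 mm) begins 54 mm behind the grasp point. The pads swing forward as they close: fully open they stand 13 mm farther back than shut.
Start: joints at [1.02, 0.286, 1.577, -0, 1.279, -0.15], TCP at [0.263, 0.622, 0.256] pointing down, gripper open.
Joint ranges: [-2.77, 2.77], [-0.9, 2.22], [0.21, 2.48], [-1.53, 4.67], [0.24, 2.81], [-2.84, 2.84]. Speed limits (rad/s): [2.79, 2.79, 3.14, 3.14, 3.14, 3.14].

### API

Orientations are given as a unit quaternion [x, y, z, w].
In Python, from plant import ctrl gives the robot as it stands.
- The arm moves only by the tool play_rows, never from a script. Its argument "targets" is a list of rows, each an object with "delta_pos": the shift along the world's x, y, z normalised to -1 to 1, where 1 is 1000 mm, a list of three; "delta_rot": the turn, a rotation vector about the world's x, y, z normalised to -1 to 1, where 1 is pi rad, a list of three; "claw": the finger opening in mm, from 0 to 85.4. In form: [{"delta_pos": [tx, ty, tz], "delta_rot": [wx, wy, wz], "claw": claw}, ...]. A call has 1 to 20 rows; each row is the pose to reach, as a shift and turn from the pose measured when the call began, turning the shorter way round; what a row does not reach only later rows make up. A row lasts 1/12 s, in which the tool goes at most 41.7 mm and 7.16 degrees, less where a joint would pass 70% of its speed; a pose out of reach is approached as far as the arm can. A call with a number of a shift or a turn outside -1 to 1 is refused whole. A call with a gripper value outside its range is refused whole. The fingers move at their own pace and stop on an object; "newtons" is the grip in N (left out, the last holds). Time passes only in rows, so rows that repeat a pose let the fingers close. It gives the time, the measured TCP pose, the force and the opening at its end, in the units of the state.
- ctrl.get_state(): the state, without advancing time (a new reading comes with each control period).
- ctrl.read_camera(name): name is "side" or "top"; returns the picture (384x512x3 uint8, blue, green, red); there is no depth.
- ctrl.calibration(name): a dict with "fx", "fy", "cx", "cy" (pixels), "k1" (the pictures are not rectified: a ray, as slopes to the right and down, at radius r is drawn at 1 + k1 r^2 times it, then the intrinsics apply), "camera_from_world" (4x4, takes a point from world to camera coordinates). Camera axes: x right, y down, z forward; pixel columns grow to the right and rows downward; lengths in m; the calibration is good to about 2 mm. A picture is of the moment at which its call begins. calibration takes no time and is no camera call.
- ctrl.sign_off(): hands the job in, once; it reports no verdict.
The state is a dict: "time": time; "qpos": joint angles; "dq": joint speeds; "joint_efforts": joint torques, N m; "eef_pos": TCP position; "tcp_rot": TCP orientation; "contact_force": force on the tool from outside, world axes, zero at the start; "wrist_torque": the same for the moment, N m; "opening": opening from 0.0 (shut) to 1.0 (fully open).
Only numpy, scipy, OpenCV 4.12 (cv2) and the standard library are available. Lean on these libraries where they do the work, as an engineer would, in place of code of your own. Each camera call takes 0.05 s, during which the arm holds its last target. There are 200 camera calls.

### The job

On the small grey bench press, loosen the jam nut by its lever (about a quarter turn), then screw the adjuster on top clockwise until you feel the die bear lightly on the sample stud, without squashing it. Then swing the lever back clockwise until the nut is firmly tight again, without forcing it, leave the adjuster where you set it and the things lying around undisturbed.

Things in the scene. Friction and masses are not known exactly. Their poses are not given: they have to be found in the camera images.
- press: Grey cast bench press, fixed. Origin on the table under its vertical screw axis. Base 150 (x) x 190 mm (y -60 to 130), 20 thick; column at y 75 to 120, x -25 to 25; head x -25 to 25, y -25 to 120, z 85 to 125 mm. On the axis, above the head: jam nut (z 129 to 150 mm, 36 across), then adjuster; below it: the die, then the brass sample stud, standing in the bolster.
- nut (a joint): Jam nut angle, rad: 0 to 0.08 as found, tight (below 0.12); grows as loosened, anticlockwise from above; stop at 2.0. Above 0.5 loose; below, it clamps the adjuster fast. Friction 0.5 N m (6 N at the pin); tightening below 0.5 it stiffens 0.9 N m per rad (10.5 N push on the pin at 0.12, 12 at 0, 15 at -0.3; below -0.3 it is forced). Stays put. Forces are while moving; a standing push reads less.
- nut_pin (a point): Black upright pin, 14 mm thick, at the end of the nut's dark lever, 80 mm from the screw axis. The point is on the pin's axis, 169 mm above the table; the pin is free from 151 to 186 mm, the lever beneath it lies at 139 to 150 mm. Seen from the screw axis it lies at 205 deg + joint nut, counter-clockwise from the press's x; it swings on a level circle.
- adjuster (a joint): Adjuster screw angle, rad: 0 as found, grows clockwise from above and lowers the die 3.18 mm per rad. Friction 0.25 N m when free; once the die bears, the torque to turn it rises about 0.8 N m per rad (die force about 250 N per rad). Lightly bearing is 10 to 70 N, best about 40; 120 N squashes the sample. Stays put when let go below 75 N.
- adjuster_grip (a point): Middle of the adjuster's bar head, on the screw axis at z 183 mm: a steel bar 46 mm long (along its own x axis, which is the press x axis at adjuster 0), 12 mm thick, z 167 to 197 mm, to be gripped across its 12 mm from above. It does not rise or sink visibly when turned.
- die: Steel die under the press head, 26 mm across, slides straight down without turning, driven by the adjuster. Origin: centre of its lower face, 62.5 mm above the table at the start. The sample's top is 1 to 3.6 mm below it at the start; its height differs each time and is not measured, so the die meets it somewhere between 0.3 and 1.15 rad of adjuster, found by feel.
- reel: Bystander, loose: black plastic ribbon reel, 110 mm across, 48 high. Origin under its centre.
- spool0: Bystander, loose: red thread spool, 32 mm across, 46 high, beside the press. Origin under its centre.
- spool1: Bystander, loose: white thread spool, 32 mm across, 46 high, beside the press. Origin under its centre.
- spool2: Bystander, loose: wooden thread spool, 32 mm across, 46 high. Origin under its centre.
- snapjar: Bystander, loose: glass jar, 56 mm across, 60 high, beside the press. Origin under its centre.
- driver: Bystander, loose: screwdriver lying on the table. Origin under its middle.
- weight: Bystander, loose: steel pattern weight, 60 mm across, 30 high. Origin under its centre.
Things that resemble listed ones, but are neither listed nor needed, are in the scene too. There is more than one size of the press; the one meant has the size given above.

How it is judged:
By the outcome, as a careful person would: the job done as asked, in the order asked, and still so for the second after the job is handed in, with the robot touching nothing.
It also fails if it takes over 72 s, if anything falls off the work surface, if the arm or the gripper's body presses on something with over 40 N, if the wrist force passes 120 N, or if a joint passes its speed limit or range.

## Working session

There is one attempt and no reset: what is moved stays moved. The work goes in short steps, Python scripts to look and compute and a tool call to move; the robot and the scene stay as the last step left them, time stands still between calls to the robot, and variables do not carry over. Pictures are saved under pics/ and viewed, about 8 in all and at most 12, crops included, and the job is handed in when it is done.

Besides the shell and the picture viewer there is one more tool, called after "Request:" by a JSON object that holds its "api" and its "payload", one argument or row to a line. play_rows: Moves the arm, as the interface text tells. Its arguments: {"type":"object","properties":{"targets":{"type":"array"},"newtons":{"type":"number"}},"required":["targets"]}

```bash
mkdir -p pics; ls
python3 - <<'E'
from plant import ctrl
import cv2,numpy as np
s=ctrl.get_state()
print({k:np.round(v,3).tolist() for k,v in s.items()})
for n in("side","top"):
    cv2.imwrite(f"pics/{n}0.png",ctrl.read_camera(n)); c=ctrl.calibration(n)
    print(n,{k:np.round(v,3).tolist() for k,v in c.items()})
a=cv2.imread("pics/side0.png");b=cv2.imread("pics/top0.png")
E
```

```text
pics
{'time': 0.0, 'qpos': [1.02, 0.287, 1.578, 0.0, 1.279, -0.15], 'dq': [0.001, 0.002, -0.001, -0.0, 0.0, 0.001], 'joint_efforts': [0.001, -40.597, -29.264, -0.0, 0.006, -0.0], 'eef_pos': [0.263, 0.621, 0.255], 'tcp_rot': [0.14, 0.693, -0.142, 0.693], 'contact_force': [0.233, 0.34, 0.545], 'wrist_torque': [-0.024, -0.0, -0.026], 'opening': 0.996}
side {'fx': 375.508, 'fy': 375.508, 'cx': 262.931, 'cy': 190.614, 'k1': -0.059, 'camera_from_world': [[0.996, -0.085, -0.008, -0.514], [-0.062, -0.655, -0.753, 0.139], [0.059, 0.751, -0.658, 1.097], [0.0, 0.0, 0.0, 1.0]]}
top {'fx': 461.752, 'fy': 461.752, 'cx': 257.124, 'cy': 199.598, 'k1': -0.103, 'camera_from_world': [[0.016, -1.0, -0.005, 0.006], [-0.984, -0.015, -0.177, 0.535], [0.177, 0.008, -0.984, 1.2], [0.0, 0.0, 0.0, 1.0]]}
```

View pics/side0.png

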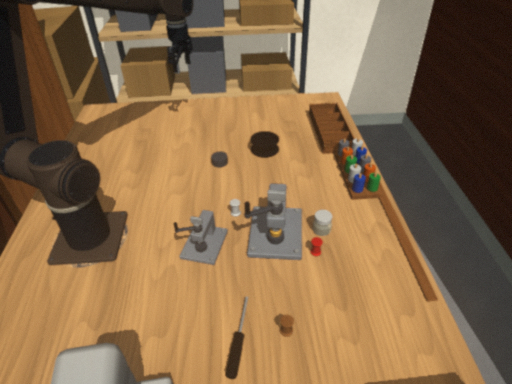

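View pics/top0.png

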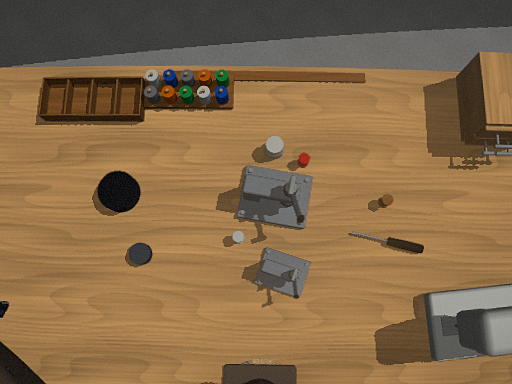

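The side view shows two presses: the larger at about (275,230) and the smaller at (205,240). In the top view they are at (275,197) and (283,272). I'll measure both bases and look at one enlarged crop.

```bash
cat > h.py <<'E'
import numpy as np,cv2
from plant import ctrl
def cal(n):
    c=ctrl.calibration(n);K=np.array([[c["fx"],0,c["cx"]],[0,c["fy"],c["cy"]],[0,0,1.]])
    return K,np.array([c["k1"],0,0,0,0.]),np.array(c["camera_from_world"])
def ray(n,uv):
    K,d,T=cal(n);p=cv2.undistortPoints(np.array(uv,float).reshape(-1,1,2),K,d)[:,0]
    r=np.c_[p,np.ones(len(p))]@T[:3,:3]; return -T[:3,:3].T@T[:3,3],r
def onz(n,uv,z):
    o,r=ray(n,uv); return o+r*((z-o[2])/r[:,2])[:,None]
def proj(n,P):
    K,d,T=cal(n);return cv2.projectPoints(np.array(P,float).reshape(-1,1,3),cv2.Rodrigues(T[:3,:3])[0],T[:3,3],K,d)[0][:,0]
E
python3 - <<'E'
from h import *
b=cv2.imread("pics/top0.png")
hsv=cv2.cvtColor(b,cv2.COLOR_BGR2HSV)
m=((hsv[...,1]<70)&(hsv[...,2]>50)).astype(np.uint8)
m[:, :200]=0;m[:,330:]=0;m[:150]=0;m[310:]=0
cs,_=cv2.findContours(m,cv2.RETR_EXTERNAL,cv2.CHAIN_APPROX_NONE)
for c in cs:
    if cv2.contourArea(c)<600: continue
    q=onz("top",c[:,0],0.02)[:,:2]
    r=cv2.minAreaRect((q*1000).astype(np.float32)); print(r,cv2.boundingRect(c),cv2.boxPoints(r).round().tolist())
t=cv2.resize(b[150:310,210:330],None,fx=4,fy=4,interpolation=cv2.INTER_CUBIC)[:600]
a=cv2.imread("pics/side0.png");s=cv2.resize(a[175:270,165:340],None,fx=3.4,fy=3.4,interpolation=cv2.INTER_CUBIC)
t=t[:,:480]
cv2.imwrite("pics/crop1.png",t);cv2.imwrite("pics/crop2.png",s)
E
```

```text
((342.65020751953125, -56.42201232910156), (127.93988800048828, 100.30917358398438), 72.42001342773438) (255, 248, 56, 49) [[276.0, -102.0], [371.0, -133.0], [410.0, -11.0], [314.0, 20.0]]
((550.3050537109375, -33.42040252685547), (189.6642608642578, 150.35906982421875), 80.70376586914062) (237, 165, 76, 64) [[461.0, -115.0], [609.0, -139.0], [640.0, 48.0], [491.0, 72.0]]
```

View pics/crop1.png

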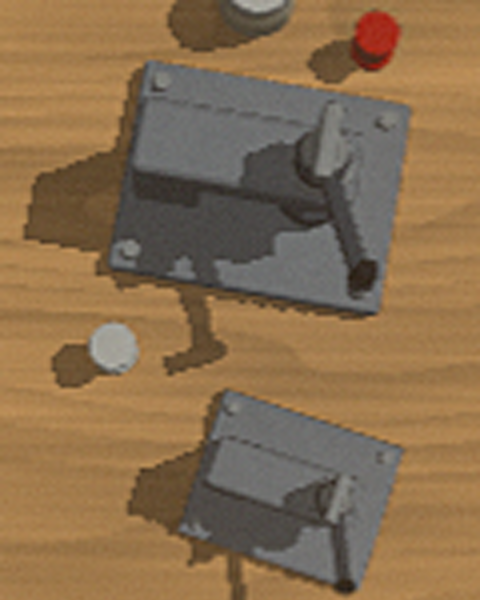

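View pics/crop2.png

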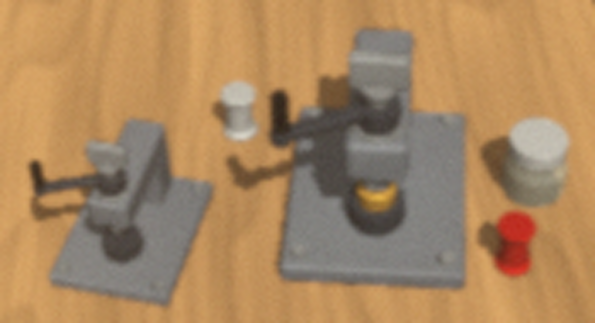

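Base sizes are 190x150 mm for the far (larger) press at top (275,197) and 128x100 mm for the near one at (283,272). The larger one fits the description. The crops show its pin at about top px (300.5,219) and its bar head at (292.5,185). Next I'll cross-check the axis and pin across both views.

Run:
```python
from h import *
from scipy.spatial.transform import Rotation as R
print("overhang",ctrl.finger_overhang)
th=np.arctan2(-(640-609),(48+139)); c=np.array([.5503,-.0334])
ex=np.array([np.cos(th),np.sin(th)]);ey=np.array([-np.sin(th),np.cos(th)])
o=c-.035*ey
print("th deg",np.degrees(th),"origin",o)
print("bar top seen",onz("top",[[292.5,184.5]],.197), "pin top seen",onz("top",[[300.5,218.5]],.186))
for nut in(0.04,):
    a=np.radians(205)+th+nut;p=o+.08*np.array([np.cos(a),np.sin(a)]);print("pin model",p,"ang",np.degrees(a))
P=np.array([[*o,.197],[*(o+.023*ex),.197],[*(o-.023*ex),.197],[*p,.186],[*p,.151]])
for n in("top","side"): print(n,proj(n,P).round(1).tolist())
s=ctrl.get_state();M=R.from_quat(s["tcp_rot"]).as_matrix();print(M.round(3));
print("yaw y-axis",np.degrees(np.arctan2(M[1,1],M[0,1])))
for n in("side","top"):
    b=cv2.imread(f"pics/{n}0.png");q=proj(n,P)
    x0,y0=(q.mean(0)-[40,30]).astype(int);f=6
    im=cv2.resize(b[y0:y0+60,x0:x0+80],None,fx=f,fy=f,interpolation=cv2.INTER_CUBIC)
    for u in q: cv2.circle(im,tuple(((u-[x0,y0]+.5)*f).astype(int).tolist()),3,(0,255,0),-1)
    globals()[n]=im
cv2.imwrite("pics/chk.png",np.hstack([cv2.resize(side,(400,300)),cv2.resize(top,(400,300))]))
```

```text
overhang 0.025
th deg -9.412629436866155 origin [ 0.54457598 -0.06792876]
bar top seen [[ 0.54596571 -0.0705534   0.197     ]] pin top seen [[ 0.46585942 -0.09060122  0.186     ]]
pin model [ 0.46843951 -0.09248966] ang 197.87920174365715
top [[291.4, 185.1], [293.0, 175.8], [289.8, 194.4], [301.3, 217.4], [300.0, 219.4]]
side [[275.9, 191.0], [285.0, 191.5], [266.9, 190.6], [246.5, 202.7], [247.0, 212.8]]
[[-0.001  0.39   0.921]
 [-0.002  0.921 -0.39 ]
 [-1.    -0.002 -0.   ]]
yaw y-axis 67.03827161338627
```

View pics/chk.png

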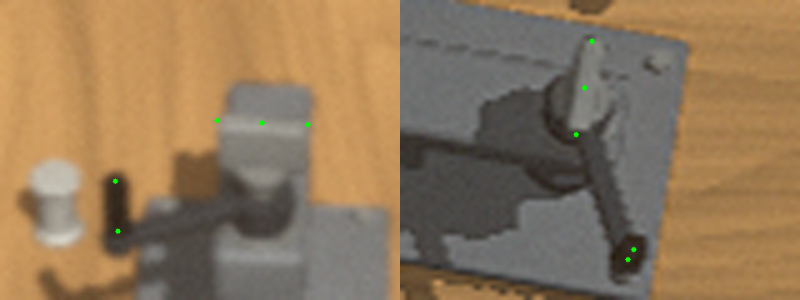

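The model points land on the bar and pin in both views, to about 2 mm. Taking the axis as (0.545,-0.069) and the pin as (0.467,-0.092). Now moving above the pin with the jaws tangential.

Request:
{"api": "play_rows", "payload": {
  "targets": [
    {"delta_pos": [0.237, -0.371, 0.025], "delta_rot": [0, 0, -0.42], "claw": 45},
    {"delta_pos": [0.237, -0.371, 0.025], "delta_rot": [0, 0, -0.42], "claw": 45},
    {"delta_pos": [0.237, -0.371, 0.025], "delta_rot": [0, 0, -0.42], "claw": 45},
    {"delta_pos": [0.237, -0.371, 0.025], "delta_rot": [0, 0, -0.42], "claw": 45},
    {"delta_pos": [0.237, -0.371, 0.025], "delta_rot": [0, 0, -0.42], "claw": 45},
    {"delta_pos": [0.237, -0.371, 0.025], "delta_rot": [0, 0, -0.42], "claw": 45},
    {"delta_pos": [0.237, -0.371, 0.025], "delta_rot": [0, 0, -0.42], "claw": 45},
    {"delta_pos": [0.237, -0.371, 0.025], "delta_rot": [0, 0, -0.42], "claw": 45},
    {"delta_pos": [0.237, -0.371, 0.025], "delta_rot": [0, 0, -0.42], "claw": 45},
    {"delta_pos": [0.237, -0.371, 0.025], "delta_rot": [0, 0, -0.42], "claw": 45},
    {"delta_pos": [0.237, -0.371, 0.025], "delta_rot": [0, 0, -0.42], "claw": 45},
    {"delta_pos": [0.204, -0.713, 0.005], "delta_rot": [0, 0, -0.783], "claw": 45},
    {"delta_pos": [0.204, -0.713, 0.005], "delta_rot": [0, 0, -0.783], "claw": 45},
    {"delta_pos": [0.204, -0.713, 0.005], "delta_rot": [0, 0, -0.783], "claw": 45},
    {"delta_pos": [0.204, -0.713, 0.005], "delta_rot": [0, 0, -0.783], "claw": 45},
    {"delta_pos": [0.204, -0.713, 0.005], "delta_rot": [0, 0, -0.783], "claw": 45},
    {"delta_pos": [0.204, -0.713, 0.005], "delta_rot": [0, 0, -0.783], "claw": 45},
    {"delta_pos": [0.204, -0.713, 0.005], "delta_rot": [0, 0, -0.783], "claw": 45},
    {"delta_pos": [0.204, -0.713, 0.005], "delta_rot": [0, 0, -0.783], "claw": 45},
    {"delta_pos": [0.204, -0.713, 0.005], "delta_rot": [0, 0, -0.783], "claw": 45}
  ],
  "newtons": 30
}}

```text
time: 1.77
eef_pos: [0.4659, -0.0964, 0.2594]
tcp_rot: [-0.699, -0.101, 0.7, -0.1]
contact_force: [-0.9, -0.0, -0.1]
opening: 0.524
```

Request:
{"api": "play_rows", "payload": {
  "targets": [
    {"delta_pos": [0.001, 0.004, -0.03], "delta_rot": [0, 0, 0], "claw": 45},
    {"delta_pos": [0.001, 0.004, -0.055], "delta_rot": [0, 0, 0], "claw": 45},
    {"delta_pos": [0.001, 0.004, -0.07], "delta_rot": [0, 0, 0], "claw": 45},
    {"delta_pos": [0.001, 0.004, -0.079], "delta_rot": [0, 0, 0], "claw": 45},
    {"delta_pos": [0.001, 0.004, -0.079], "delta_rot": [0, 0, 0], "claw": 45}
  ]
}}

```text
time: 2.18
eef_pos: [0.4653, -0.0918, 0.1777]
tcp_rot: [-0.698, -0.102, 0.702, -0.099]
contact_force: [-0.9, 0.2, 0.5]
opening: 0.529
```

Run:
```python
from h import *
from scipy.spatial.transform import Rotation as R
s=ctrl.get_state();M=R.from_quat(s["tcp_rot"]).as_matrix()
print(s["eef_pos"],s["contact_force"],s["opening"],M.round(3).tolist(),np.degrees(np.arctan2(M[1,1],M[0,1])),s["qpos"])
out=[]
for n,c in(("side",(262,205)),("top",(296,200))):
    b=ctrl.read_camera(n);x,y=c;out.append(cv2.resize(b[y-40:y+40,x-50:x+50],(400,320),interpolation=cv2.INTER_CUBIC))
cv2.imwrite("pics/pin1.png",np.hstack(out))
```

```text
[ 0.46533861 -0.09183969  0.17772164] [-0.86694399  0.15296758  0.5070903 ] 0.52893638893624 [[-0.006, 0.281, -0.96], [0.003, -0.96, -0.281], [-1.0, -0.004, 0.005]] -73.66108694608944 [-4.09120330e-01 -7.86795649e-02  2.12401064e+00 -2.36948051e-04
  1.10313330e+00  8.76604244e-01]
```

View pics/pin1.png

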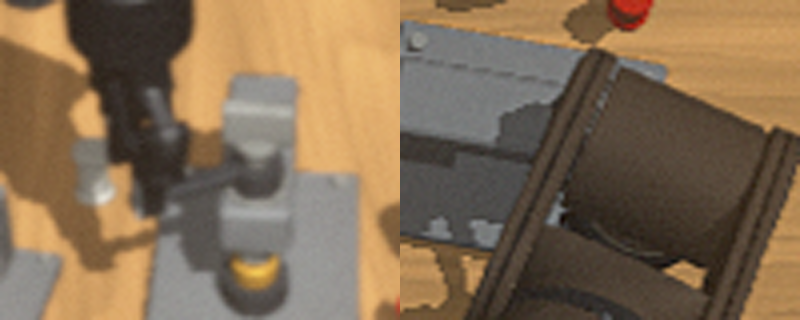

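The side crop shows the fingers straddling the pin at about (150,190), clear of the lever. Closing.

Request:
{"api": "play_rows", "payload": {
  "targets": [
    {"delta_pos": [0.001, 0, 0.001], "delta_rot": [0, 0, 0], "claw": 30},
    {"delta_pos": [0.001, 0, 0.001], "delta_rot": [0, 0, 0], "claw": 20},
    {"delta_pos": [0.001, 0, 0.001], "delta_rot": [0, 0, 0], "claw": 8},
    {"delta_pos": [0.001, 0, 0.001], "delta_rot": [0, 0, 0], "claw": 8},
    {"delta_pos": [0.001, 0, 0.001], "delta_rot": [0, 0, 0], "claw": 8},
    {"delta_pos": [0.001, 0, 0.001], "delta_rot": [0, 0, 0], "claw": 8}
  ],
  "newtons": 30
}}

```text
time: 2.78
eef_pos: [0.4692, -0.0928, 0.1834]
tcp_rot: [0.701, 0.1, -0.699, 0.101]
contact_force: [0.9, 0.2, 5.3]
opening: 0.152
```

```bash
cat > arc.py <<'E'
from h import *
import sys
C=np.array([.545,-.069])
def arc(phis):
    p=ctrl.get_state()["eef_pos"];d=p[:2]-C
    print("angle",np.degrees(np.arctan2(d[1],d[0]))%360,"r",np.hypot(*d),"z",p[2],"f",ctrl.get_state()["contact_force"].round(1),"t",ctrl.get_state()["wrist_torque"].round(2))
    for f in phis:
        a=np.radians(f);R=np.array([[np.cos(a),-np.sin(a)],[np.sin(a),np.cos(a)]]);e=R@d-d
        print(f,"[%.4f, %.4f] rot %.4f"%(*e,f/180))
if __name__=="__main__": arc([float(x) for x in sys.argv[1:]])
E
python3 arc.py 5 10 15 20 25 30 35 40 45
```

```text
angle 197.4488351684484 r 0.07943656916401187 z 0.18340326883036828 f [0.9 0.2 5.3] t [-0.01 -0.06  0.02]
5.0 [0.0024, -0.0065] rot 0.0278
10.0 [0.0053, -0.0128] rot 0.0556
15.0 [0.0087, -0.0188] rot 0.0833
20.0 [0.0127, -0.0245] rot 0.1111
25.0 [0.0172, -0.0298] rot 0.1389
30.0 [0.0221, -0.0347] rot 0.1667
35.0 [0.0274, -0.0392] rot 0.1944
40.0 [0.0330, -0.0431] rot 0.2222
45.0 [0.0390, -0.0466] rot 0.2500
```

Request:
{"api": "play_rows", "payload": {
  "targets": [
    {"delta_pos": [0.0024, -0.0065, -0.001], "delta_rot": [0, 0, 0.0278], "claw": 8},
    {"delta_pos": [0.0053, -0.0128, -0.001], "delta_rot": [0, 0, 0.0556], "claw": 8},
    {"delta_pos": [0.0087, -0.0188, -0.001], "delta_rot": [0, 0, 0.0833], "claw": 8},
    {"delta_pos": [0.0127, -0.0245, -0.001], "delta_rot": [0, 0, 0.111], "claw": 8},
    {"delta_pos": [0.0172, -0.0298, -0.001], "delta_rot": [0, 0, 0.139], "claw": 8},
    {"delta_pos": [0.0221, -0.0347, -0.001], "delta_rot": [0, 0, 0.167], "claw": 8},
    {"delta_pos": [0.0274, -0.0392, -0.001], "delta_rot": [0, 0, 0.194], "claw": 8},
    {"delta_pos": [0.033, -0.0431, -0.001], "delta_rot": [0, 0, 0.222], "claw": 8},
    {"delta_pos": [0.039, -0.0466, -0.001], "delta_rot": [0, 0, 0.25], "claw": 8}
  ],
  "newtons": 40
}}

```text
time: 3.53
eef_pos: [0.5078, -0.1386, 0.1834]
tcp_rot: [0.608, 0.363, -0.607, 0.361]
contact_force: [-3.8, 4.7, 7.5]
opening: 0.149
```

```bash
python3 arc.py 5 10 15 20 25 30 35 40 45
```

```text
angle 241.89661096352347 r 0.07892462034988687 z 0.1833994782417223 f [-3.8  4.7  7.5] t [ 0.69  0.63 -0.09]
5.0 [0.0062, -0.0030] rot 0.0278
10.0 [0.0127, -0.0054] rot 0.0556
15.0 [0.0193, -0.0073] rot 0.0833
20.0 [0.0261, -0.0085] rot 0.1111
25.0 [0.0329, -0.0092] rot 0.1389
30.0 [0.0398, -0.0093] rot 0.1667
35.0 [0.0467, -0.0087] rot 0.1944
40.0 [0.0534, -0.0076] rot 0.2222
45.0 [0.0601, -0.0059] rot 0.2500
```

Request:
{"api": "play_rows", "payload": {
  "targets": [
    {"delta_pos": [0.0062, -0.003, 0], "delta_rot": [0, 0, 0.0278], "claw": 8},
    {"delta_pos": [0.0127, -0.0054, 0], "delta_rot": [0, 0, 0.0556], "claw": 8},
    {"delta_pos": [0.0193, -0.0073, 0], "delta_rot": [0, 0, 0.0833], "claw": 8},
    {"delta_pos": [0.0261, -0.0085, 0], "delta_rot": [0, 0, 0.111], "claw": 8},
    {"delta_pos": [0.0329, -0.0092, 0], "delta_rot": [0, 0, 0.139], "claw": 8},
    {"delta_pos": [0.0398, -0.0093, 0], "delta_rot": [0, 0, 0.167], "claw": 8},
    {"delta_pos": [0.0467, -0.0087, 0], "delta_rot": [0, 0, 0.194], "claw": 8},
    {"delta_pos": [0.0534, -0.0076, 0], "delta_rot": [0, 0, 0.222], "claw": 8},
    {"delta_pos": [0.0601, -0.0059, 0], "delta_rot": [0, 0, 0.25], "claw": 8}
  ]
}}

```text
time: 4.28
eef_pos: [0.5671, -0.1441, 0.1835]
tcp_rot: [0.421, 0.57, -0.422, 0.565]
contact_force: [-5.2, 1.6, 5.5]
opening: 0.145
```

```bash
python3 arc.py 0; python3 -c "
from h import *
print(ctrl.get_state()['qpos'])"
```

```text
angle 286.39553630831114 r 0.07823152070883509 z 0.1834967164879351 f [-5.2  1.6  5.5] t [ 0.28  0.67 -0.21]
0.0 [0.0000, 0.0000] rot 0.0000
[-4.22375930e-01  1.64366901e-01  1.86032658e+00  8.52360002e-04
  1.12443504e+00 -7.15481868e-01]
```

Request:
{"api": "play_rows", "payload": {
  "targets": [
    {"delta_pos": [0, 0, 0], "delta_rot": [0, 0, 0], "claw": 40},
    {"delta_pos": [0, 0, 0], "delta_rot": [0, 0, 0], "claw": 40},
    {"delta_pos": [0, 0, 0], "delta_rot": [0, 0, 0], "claw": 40},
    {"delta_pos": [0, 0, 0.04], "delta_rot": [0, 0, 0], "claw": 40},
    {"delta_pos": [0, 0, 0.075], "delta_rot": [0, 0, 0.04], "claw": 40},
    {"delta_pos": [-0.011, 0.037, 0.075], "delta_rot": [0, 0, 0.08], "claw": 40},
    {"delta_pos": [-0.022, 0.075, 0.075], "delta_rot": [0, 0, 0.12], "claw": 40},
    {"delta_pos": [-0.022, 0.075, 0.075], "delta_rot": [0, 0, 0.16], "claw": 40},
    {"delta_pos": [-0.022, 0.075, 0.075], "delta_rot": [0, 0, 0.2], "claw": 40},
    {"delta_pos": [-0.022, 0.075, 0.075], "delta_rot": [0, 0, 0.24], "claw": 40},
    {"delta_pos": [-0.022, 0.075, 0.075], "delta_rot": [0, 0, 0.28], "claw": 40},
    {"delta_pos": [-0.022, 0.075, 0.075], "delta_rot": [0, 0, 0.32], "claw": 40},
    {"delta_pos": [-0.022, 0.075, 0.075], "delta_rot": [0, 0, 0.354], "claw": 40},
    {"delta_pos": [-0.022, 0.075, 0.075], "delta_rot": [0, 0, 0.354], "claw": 40},
    {"delta_pos": [-0.022, 0.075, 0.075], "delta_rot": [0, 0, 0.354], "claw": 40}
  ]
}}

```text
time: 5.53
eef_pos: [0.5447, -0.0691, 0.2581]
tcp_rot: [0.058, 0.707, -0.062, 0.702]
contact_force: [-0.1, -0.2, -0.1]
opening: 0.471
```

```bash
cat > st.py <<'E'
from h import *
from scipy.spatial.transform import Rotation as R
s=ctrl.get_state();M=R.from_quat(s["tcp_rot"]).as_matrix()
print("t %.2f"%s["time"],"p",s["eef_pos"].round(4),"yaw %.2f"%np.degrees(np.arctan2(M[1,1],M[0,1])),"tilt",M[:2,0].round(3),"f",s["contact_force"].round(2),"T",s["wrist_torque"].round(3),"op %.3f"%s["opening"],"q6 %.2f tau6 %.3f"%(s["qpos"][5],s["joint_efforts"][5]))
E
python3 st.py;python3 - <<'E'
from h import *
out=[]
for n,c in(("side",(262,205)),("top",(296,205))):
    b=ctrl.read_camera(n);x,y=c;out.append(cv2.resize(b[y-40:y+40,x-50:x+50],(400,320),interpolation=cv2.INTER_CUBIC))
cv2.imwrite("pics/adj1.png",np.hstack(out))
E
```

```text
t 5.53 p [ 0.5447 -0.0691  0.2581] yaw 80.27 tilt [-0.007 -0.004] f [-0.11 -0.17 -0.09] T [ 0.075 -0.031  0.017] op 0.471 q6 -1.71 tau6 -0.069
```

View pics/adj1.png

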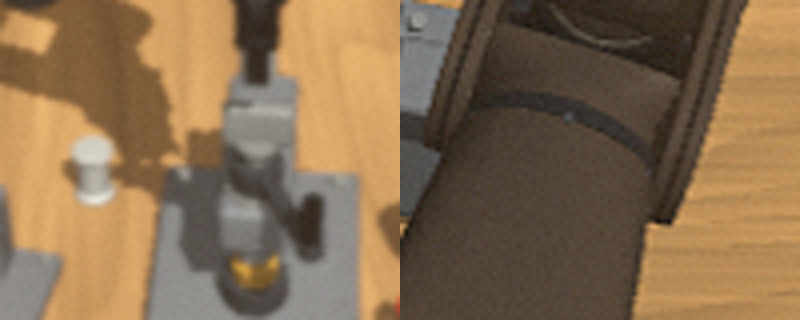

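The side crop shows the lever now pointing forward and right, with its pin at about (312,225). The bar is unturned and the gripper sits above it. Descending onto the bar.

Request:
{"api": "play_rows", "payload": {
  "targets": [
    {"delta_pos": [0, 0, -0.025], "delta_rot": [0, 0, 0], "claw": 40},
    {"delta_pos": [0, 0, -0.05], "delta_rot": [0, 0, 0], "claw": 40},
    {"delta_pos": [0, 0, -0.067], "delta_rot": [0, 0, 0], "claw": 40},
    {"delta_pos": [0, 0, -0.069], "delta_rot": [0, 0, 0.001], "claw": 30},
    {"delta_pos": [0, 0, -0.069], "delta_rot": [0, 0, 0.001], "claw": 20},
    {"delta_pos": [0, 0, -0.069], "delta_rot": [0, 0, 0.001], "claw": 6},
    {"delta_pos": [0, 0, -0.069], "delta_rot": [0, 0, 0.001], "claw": 6},
    {"delta_pos": [0, 0, -0.069], "delta_rot": [0, 0, 0.001], "claw": 6},
    {"delta_pos": [0, 0, -0.069], "delta_rot": [0, 0, 0.001], "claw": 6},
    {"delta_pos": [0, 0, -0.069], "delta_rot": [0, 0, 0.001], "claw": 6}
  ],
  "newtons": 50
}}

```text
time: 6.47
eef_pos: [0.5425, -0.0684, 0.1859]
tcp_rot: [0.057, 0.709, -0.06, 0.7]
contact_force: [-1.2, -0.4, -26.8]
opening: 0.308
```

```bash
python3 st.py
```

```text
t 6.47 p [ 0.5425 -0.0684  0.1859] yaw 80.50 tilt [-0.013 -0.002] f [ -1.25  -0.41 -26.78] T [-0.057  0.137 -0.004] op 0.308 q6 -1.71 tau6 -0.042
```

Request:
{"api": "play_rows", "payload": {
  "targets": [
    {"delta_pos": [0, 0, 0.002], "delta_rot": [0, 0, 0], "claw": 6},
    {"delta_pos": [0, 0, 0.002], "delta_rot": [0, 0, 0], "claw": 6}
  ]
}}

```text
time: 6.63
eef_pos: [0.5424, -0.0684, 0.186]
tcp_rot: [0.057, 0.709, -0.06, 0.7]
contact_force: [3.0, -1.2, -26.1]
opening: 0.311
```

```bash
python3 st.py;python3 - <<'E'
from h import *
b=ctrl.read_camera("side");cv2.imwrite("pics/adj2.png",cv2.resize(b[160:240,225:325],(700,560),interpolation=cv2.INTER_CUBIC))
E
```

```text
t 6.63 p [ 0.5424 -0.0684  0.186 ] yaw 80.49 tilt [-0.013 -0.002] f [  3.01  -1.2  -26.11] T [-0.265 -0.63   0.008] op 0.311 q6 -1.71 tau6 -0.016
```

View pics/adj2.png

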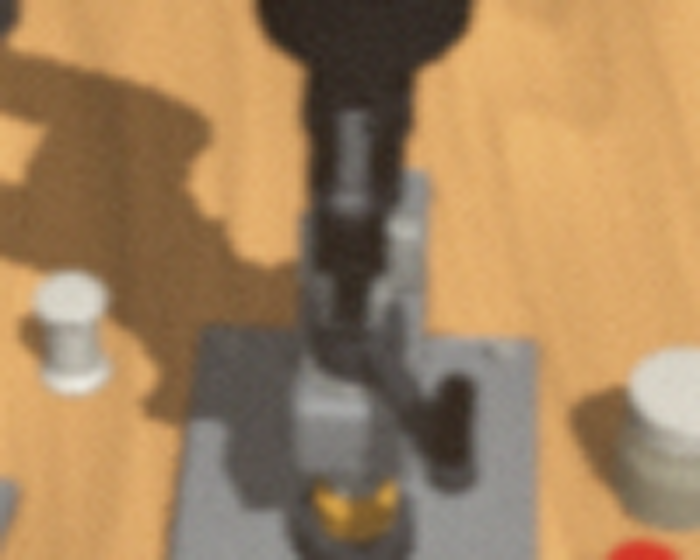

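Opening is stuck at 26 mm with a downward pull of 26 N, so the tips have caught the collar below the bar. I'll open, go 9 mm higher and close again.

Request:
{"api": "play_rows", "payload": {
  "targets": [
    {"delta_pos": [0.0015, 0, 0], "delta_rot": [0, 0, 0], "claw": 40},
    {"delta_pos": [0.0015, 0, 0], "delta_rot": [0, 0, 0], "claw": 40},
    {"delta_pos": [0.0025, 0, 0.005], "delta_rot": [0, 0, 0], "claw": 40},
    {"delta_pos": [0.0025, -0.0005, 0.01], "delta_rot": [0, -0.003, 0], "claw": 40},
    {"delta_pos": [0.0025, -0.0005, 0.01], "delta_rot": [0, -0.003, 0], "claw": 40},
    {"delta_pos": [0.0025, -0.0005, 0.01], "delta_rot": [0, -0.003, 0], "claw": 40}
  ]
}}

```text
time: 7.18
eef_pos: [0.5464, -0.0694, 0.199]
tcp_rot: [0.057, 0.704, -0.06, 0.705]
contact_force: [0.4, 0.9, -0.9]
opening: 0.469
```

```bash
python3 st.py
```

```text
t 7.18 p [ 0.5464 -0.0694  0.199 ] yaw 80.48 tilt [ 0.002 -0.004] f [ 0.36  0.9  -0.89] T [-0.004 -0.002 -0.029] op 0.469 q6 -1.71 tau6 -0.002
```

Request:
{"api": "play_rows", "payload": {
  "targets": [
    {"delta_pos": [-0.001, 0, -0.003], "delta_rot": [0, 0, 0], "claw": 30},
    {"delta_pos": [-0.001, 0, -0.003], "delta_rot": [0, 0, 0], "claw": 18},
    {"delta_pos": [-0.001, 0, -0.003], "delta_rot": [0, 0, 0], "claw": 6},
    {"delta_pos": [-0.001, 0, -0.003], "delta_rot": [0, 0, 0], "claw": 6},
    {"delta_pos": [-0.001, 0, -0.003], "delta_rot": [0, 0, 0], "claw": 6},
    {"delta_pos": [-0.001, 0, -0.003], "delta_rot": [0, 0, 0], "claw": 6}
  ]
}}

```text
time: 7.68
eef_pos: [0.5454, -0.069, 0.1961]
tcp_rot: [0.057, 0.704, -0.06, 0.705]
contact_force: [-0.6, 2.1, 2.2]
opening: 0.132
```

```bash
python3 st.py
```

```text
t 7.68 p [ 0.5454 -0.069   0.1961] yaw 80.50 tilt [ 0.002 -0.003] f [-0.64  2.11  2.23] T [0.417 0.175 0.164] op 0.132 q6 -1.71 tau6 0.186
```

Request:
{"api": "play_rows", "payload": {
  "targets": [
    {"delta_pos": [0, 0, 0], "delta_rot": [0, 0, -0.01], "claw": 6},
    {"delta_pos": [0, 0, 0], "delta_rot": [0, 0, -0.02], "claw": 6},
    {"delta_pos": [0, 0, 0], "delta_rot": [0, 0, -0.03], "claw": 6},
    {"delta_pos": [0, 0, 0], "delta_rot": [0, 0, -0.04], "claw": 6}
  ],
  "newtons": 80
}}

```text
time: 8.02
eef_pos: [0.5453, -0.0692, 0.1962]
tcp_rot: [0.102, 0.699, -0.104, 0.7]
contact_force: [-0.7, 0.8, 2.8]
opening: 0.127
```

```bash
python3 st.py
```

```text
t 8.02 p [ 0.5453 -0.0692  0.1962] yaw 73.26 tilt [ 0.001 -0.004] f [-0.7   0.82  2.8 ] T [0.161 0.159 0.242] op 0.127 q6 -1.59 tau6 0.044
```

Request:
{"api": "play_rows", "payload": {
  "targets": [
    {"delta_pos": [0, 0, 0], "delta_rot": [0, 0, -0.01], "claw": 6},
    {"delta_pos": [0, 0, 0], "delta_rot": [0, 0, -0.02], "claw": 6},
    {"delta_pos": [0, 0, 0], "delta_rot": [0, 0, -0.03], "claw": 6}
  ]
}}

```text
time: 8.27
eef_pos: [0.5453, -0.0693, 0.1962]
tcp_rot: [0.135, 0.694, -0.138, 0.694]
contact_force: [-0.8, 0.3, 1.4]
opening: 0.125
```

```bash
python3 st.py
```

```text
t 8.27 p [ 0.5453 -0.0693  0.1962] yaw 67.82 tilt [ 0.    -0.004] f [-0.79  0.3   1.35] T [0.192 0.141 0.277] op 0.125 q6 -1.49 tau6 0.044
```

Request:
{"api": "play_rows", "payload": {
  "targets": [
    {"delta_pos": [0, 0, 0], "delta_rot": [0, 0, -0.01], "claw": 6},
    {"delta_pos": [0, 0, 0], "delta_rot": [0, 0, -0.02], "claw": 6},
    {"delta_pos": [0, 0, 0], "delta_rot": [0, 0, -0.03], "claw": 6}
  ]
}}

```text
time: 8.52
eef_pos: [0.5453, -0.0694, 0.1963]
tcp_rot: [0.167, 0.686, -0.171, 0.687]
contact_force: [-0.5, 1.6, 2.9]
opening: 0.122
```

```bash
python3 st.py
```

```text
t 8.52 p [ 0.5453 -0.0694  0.1963] yaw 62.36 tilt [-0.    -0.005] f [-0.49  1.58  2.86] T [0.218 0.107 0.278] op 0.122 q6 -1.40 tau6 0.045
```

Request:
{"api": "play_rows", "payload": {
  "targets": [
    {"delta_pos": [0, 0, 0], "delta_rot": [0, 0, -0.007], "claw": 6},
    {"delta_pos": [0, 0, 0], "delta_rot": [0, 0, -0.014], "claw": 6},
    {"delta_pos": [0, 0, 0], "delta_rot": [0, 0, -0.021], "claw": 6}
  ]
}}

```text
time: 8.77
eef_pos: [0.5452, -0.0694, 0.1963]
tcp_rot: [0.19, 0.68, -0.194, 0.681]
contact_force: [-1.5, 1.3, 1.9]
opening: 0.124
```

```bash
python3 st.py
```

```text
t 8.77 p [ 0.5452 -0.0694  0.1963] yaw 58.51 tilt [-0.001 -0.005] f [-1.5   1.3   1.92] T [0.178 0.105 0.217] op 0.124 q6 -1.33 tau6 0.100
```

Request:
{"api": "play_rows", "payload": {
  "targets": [
    {"delta_pos": [0, 0, 0], "delta_rot": [0, 0, -0.007], "claw": 6},
    {"delta_pos": [0, 0, 0], "delta_rot": [0, 0, -0.014], "claw": 6},
    {"delta_pos": [0, 0, 0], "delta_rot": [0, 0, -0.021], "claw": 6}
  ]
}}

```text
time: 9.02
eef_pos: [0.5452, -0.0695, 0.1963]
tcp_rot: [0.213, 0.674, -0.217, 0.674]
contact_force: [-1.4, 0.3, 1.6]
opening: 0.121
```

```bash
python3 st.py
```

```text
t 9.02 p [ 0.5452 -0.0695  0.1963] yaw 54.62 tilt [-0.001 -0.005] f [-1.42  0.34  1.58] T [0.179 0.131 0.251] op 0.121 q6 -1.26 tau6 0.103
```

Request:
{"api": "play_rows", "payload": {
  "targets": [
    {"delta_pos": [0, 0, 0], "delta_rot": [0, 0, -0.007], "claw": 6},
    {"delta_pos": [0, 0, 0], "delta_rot": [0, 0, -0.014], "claw": 6},
    {"delta_pos": [0, 0, 0], "delta_rot": [0, 0, -0.021], "claw": 6}
  ]
}}

```text
time: 9.27
eef_pos: [0.5452, -0.0696, 0.1963]
tcp_rot: [0.236, 0.666, -0.24, 0.666]
contact_force: [-1.4, -0.6, 2.3]
opening: 0.118
```

```bash
python3 st.py
```

```text
t 9.27 p [ 0.5452 -0.0696  0.1963] yaw 50.72 tilt [-0.002 -0.005] f [-1.45 -0.59  2.28] T [0.175 0.129 0.232] op 0.118 q6 -1.19 tau6 0.121
```

Request:
{"api": "play_rows", "payload": {
  "targets": [
    {"delta_pos": [0, 0, 0], "delta_rot": [0, 0, -0.007], "claw": 6},
    {"delta_pos": [0, 0, 0], "delta_rot": [0, 0, -0.014], "claw": 6},
    {"delta_pos": [0, 0, 0], "delta_rot": [0, 0, -0.021], "claw": 6}
  ]
}}

```text
time: 9.52
eef_pos: [0.5451, -0.0696, 0.1962]
tcp_rot: [0.258, 0.658, -0.262, 0.657]
contact_force: [-1.5, 0.6, 1.1]
opening: 0.124
```

```bash
python3 st.py
```

```text
t 9.52 p [ 0.5451 -0.0696  0.1962] yaw 46.83 tilt [-0.002 -0.005] f [-1.55  0.64  1.1 ] T [0.123 0.132 0.326] op 0.124 q6 -1.12 tau6 0.154
```

Request:
{"api": "play_rows", "payload": {
  "targets": [
    {"delta_pos": [0, 0, 0], "delta_rot": [0, 0, -0.007], "claw": 6},
    {"delta_pos": [0, 0, 0], "delta_rot": [0, 0, -0.014], "claw": 6},
    {"delta_pos": [0, 0, 0], "delta_rot": [0, 0, -0.021], "claw": 6}
  ]
}}

```text
time: 9.77
eef_pos: [0.545, -0.0697, 0.1962]
tcp_rot: [0.28, 0.649, -0.284, 0.648]
contact_force: [-2.2, -0.2, 2.9]
opening: 0.127
```

```bash
python3 st.py
```

```text
t 9.77 p [ 0.545  -0.0697  0.1962] yaw 42.93 tilt [-0.003 -0.005] f [-2.24 -0.21  2.94] T [0.124 0.155 0.355] op 0.127 q6 -1.06 tau6 0.198
```

Request:
{"api": "play_rows", "payload": {
  "targets": [
    {"delta_pos": [0, 0, 0], "delta_rot": [0, 0, -0.003], "claw": 6},
    {"delta_pos": [0, 0, 0], "delta_rot": [0, 0, -0.006], "claw": 6},
    {"delta_pos": [0, 0, 0], "delta_rot": [0, 0, -0.009], "claw": 6}
  ]
}}

```text
time: 10.02
eef_pos: [0.545, -0.0697, 0.1963]
tcp_rot: [0.29, 0.644, -0.294, 0.644]
contact_force: [-1.6, -0.4, 2.6]
opening: 0.123
```

```bash
python3 st.py
```

```text
t 10.02 p [ 0.545  -0.0697  0.1963] yaw 41.27 tilt [-0.003 -0.005] f [-1.58 -0.42  2.6 ] T [0.132 0.147 0.331] op 0.123 q6 -1.03 tau6 0.296
```

Both torque readings put contact at about 0.51 rad (yaw about 51.5°). The adjuster is now at 0.685 rad, so roughly 40-45 N. Releasing and going above the pin.

Request:
{"api": "play_rows", "payload": {
  "targets": [
    {"delta_pos": [0, 0, 0], "delta_rot": [0, 0, 0], "claw": 40},
    {"delta_pos": [0, 0, 0], "delta_rot": [0, 0, 0], "claw": 40},
    {"delta_pos": [0, 0, 0], "delta_rot": [0, 0, 0], "claw": 40},
    {"delta_pos": [0, 0, 0.03], "delta_rot": [0, 0, 0], "claw": 40},
    {"delta_pos": [0, 0, 0.066], "delta_rot": [0, 0, 0], "claw": 40},
    {"delta_pos": [0.011, -0.037, 0.066], "delta_rot": [0, 0, -0.035], "claw": 40},
    {"delta_pos": [0.022, -0.0745, 0.066], "delta_rot": [0, 0, -0.07], "claw": 40},
    {"delta_pos": [0.022, -0.0745, 0.066], "delta_rot": [0, 0, -0.105], "claw": 40},
    {"delta_pos": [0.022, -0.0745, 0.066], "delta_rot": [0, 0, -0.136], "claw": 40},
    {"delta_pos": [0.022, -0.0745, 0.066], "delta_rot": [0, 0, -0.136], "claw": 40},
    {"delta_pos": [0.022, -0.0745, 0.066], "delta_rot": [0, 0, -0.136], "claw": 40}
  ],
  "newtons": 30
}}

```text
time: 10.93
eef_pos: [0.567, -0.1443, 0.2619]
tcp_rot: [0.419, 0.569, -0.423, 0.567]
contact_force: [0.6, -0.5, -0.5]
opening: 0.468
```

```bash
python3 st.py;python3 - <<'E'
from h import *
out=[]
for n,c in(("side",(262,205)),("top",(296,205))):
    b=ctrl.read_camera(n);x,y=c;out.append(cv2.resize(b[y-40:y+40,x-50:x+50],(400,320),interpolation=cv2.INTER_CUBIC))
cv2.imwrite("pics/rel1.png",np.hstack(out))
E
```

```text
t 10.93 p [ 0.567  -0.1443  0.2619] yaw 16.91 tilt [-0.005 -0.003] f [ 0.62 -0.48 -0.47] T [-0.009  0.009 -0.   ] op 0.468 q6 -0.71 tau6 0.065
```

View pics/rel1.png

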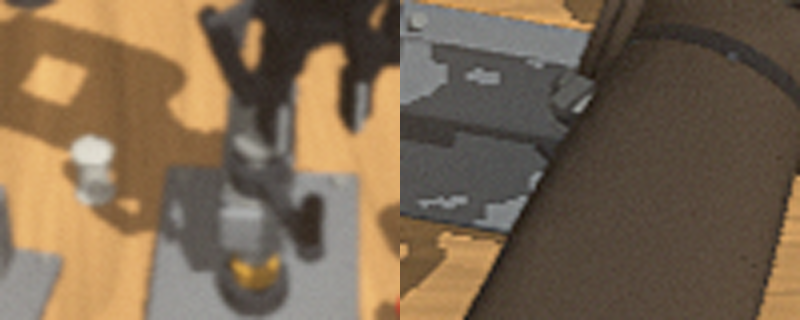

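The bar is turned and the lever is still at its quarter turn. Descending onto the pin at the remembered pose.

Request:
{"api": "play_rows", "payload": {
  "targets": [
    {"delta_pos": [0, 0, -0.03], "delta_rot": [0, 0, 0], "claw": 40},
    {"delta_pos": [0, 0, -0.055], "delta_rot": [0, 0, 0], "claw": 40},
    {"delta_pos": [0, 0, -0.072], "delta_rot": [0, 0, 0], "claw": 40},
    {"delta_pos": [0, 0, -0.077], "delta_rot": [0, 0, 0], "claw": 40},
    {"delta_pos": [0, 0, -0.077], "delta_rot": [0, 0, 0], "claw": 25},
    {"delta_pos": [0, 0, -0.077], "delta_rot": [0, 0, 0], "claw": 8},
    {"delta_pos": [0, 0, -0.077], "delta_rot": [0, 0, 0], "claw": 8},
    {"delta_pos": [0, 0, -0.077], "delta_rot": [0, 0, 0], "claw": 8},
    {"delta_pos": [0, 0, -0.077], "delta_rot": [0, 0, 0], "claw": 8}
  ],
  "newtons": 40
}}

```text
time: 11.78
eef_pos: [0.5679, -0.1438, 0.1863]
tcp_rot: [0.419, 0.568, -0.422, 0.568]
contact_force: [2.6, 1.2, -1.5]
opening: 0.144
```

```bash
python3 st.py; python3 arc.py -5 -10 -15 -20 -25 -30 -35 -40 -45 -50 -55 -60
```

```text
t 11.78 p [ 0.5679 -0.1438  0.1863] yaw 16.94 tilt [-0.002 -0.004] f [ 2.63  1.21 -1.46] T [ 0.222 -0.328  0.074] op 0.144 q6 -0.71 tau6 0.038
angle 287.0375538544226 r 0.07823446219006432 z 0.18629061143267986 f [ 2.6  1.2 -1.5] t [ 0.22 -0.33  0.07]
-5.0 [-0.0066, -0.0017] rot -0.0278
-10.0 [-0.0133, -0.0028] rot -0.0556
-15.0 [-0.0201, -0.0034] rot -0.0833
-20.0 [-0.0270, -0.0033] rot -0.1111
-25.0 [-0.0338, -0.0027] rot -0.1389
-30.0 [-0.0405, -0.0014] rot -0.1667
-35.0 [-0.0470, 0.0004] rot -0.1944
-40.0 [-0.0534, 0.0028] rot -0.2222
-45.0 [-0.0596, 0.0057] rot -0.2500
-50.0 [-0.0655, 0.0092] rot -0.2778
-55.0 [-0.0710, 0.0131] rot -0.3056
-60.0 [-0.0762, 0.0175] rot -0.3333
```

Request:
{"api": "play_rows", "payload": {
  "targets": [
    {"delta_pos": [-0.0066, -0.0017, 0], "delta_rot": [0, 0, -0.0278], "claw": 8},
    {"delta_pos": [-0.0133, -0.0028, 0], "delta_rot": [0, 0, -0.0556], "claw": 8},
    {"delta_pos": [-0.0201, -0.0034, 0], "delta_rot": [0, 0, -0.0833], "claw": 8},
    {"delta_pos": [-0.027, -0.0033, 0], "delta_rot": [0, 0, -0.111], "claw": 8},
    {"delta_pos": [-0.0338, -0.0027, 0], "delta_rot": [0, 0, -0.139], "claw": 8},
    {"delta_pos": [-0.0405, -0.0014, 0], "delta_rot": [0, 0, -0.167], "claw": 8},
    {"delta_pos": [-0.047, 0.0004, 0], "delta_rot": [0, 0, -0.194], "claw": 8},
    {"delta_pos": [-0.0534, 0.0028, 0], "delta_rot": [0, 0, -0.222], "claw": 8},
    {"delta_pos": [-0.0596, 0.0057, 0], "delta_rot": [0, 0, -0.25], "claw": 8},
    {"delta_pos": [-0.0655, 0.0092, 0], "delta_rot": [0, 0, -0.278], "claw": 8},
    {"delta_pos": [-0.071, 0.0131, 0], "delta_rot": [0, 0, -0.306], "claw": 8},
    {"delta_pos": [-0.0762, 0.0175, 0], "delta_rot": [0, 0, -0.333], "claw": 8}
  ]
}}

```text
time: 12.78
eef_pos: [0.4918, -0.1275, 0.1864]
tcp_rot: [-0.648, -0.28, 0.65, -0.282]
contact_force: [3.8, -3.5, -6.7]
opening: 0.145
```

```bash
python3 st.py; python3 arc.py -4 -8 -12 -16 -20 -24
```

```text
t 12.78 p [ 0.4918 -0.1275  0.1864] yaw -43.21 tilt [-0.002 -0.004] f [ 3.79 -3.55 -6.66] T [-0.467 -0.509  0.133] op 0.145 q6 0.30 tau6 -0.437
angle 227.71796567184484 r 0.07908087679928526 z 0.18637481804567177 f [ 3.8 -3.5 -6.7] t [-0.47 -0.51  0.13]
-4.0 [-0.0040, 0.0039] rot -0.0222
-8.0 [-0.0076, 0.0080] rot -0.0444
-12.0 [-0.0110, 0.0123] rot -0.0667
-16.0 [-0.0141, 0.0169] rot -0.0889
-20.0 [-0.0168, 0.0217] rot -0.1111
-24.0 [-0.0192, 0.0267] rot -0.1333
```

Request:
{"api": "play_rows", "payload": {
  "targets": [
    {"delta_pos": [-0.004, 0.0039, 0], "delta_rot": [0, 0, -0.0222], "claw": 8},
    {"delta_pos": [-0.0076, 0.008, 0], "delta_rot": [0, 0, -0.0444], "claw": 8},
    {"delta_pos": [-0.011, 0.0123, 0], "delta_rot": [0, 0, -0.0667], "claw": 8},
    {"delta_pos": [-0.0141, 0.0169, 0], "delta_rot": [0, 0, -0.0889], "claw": 8},
    {"delta_pos": [-0.0168, 0.0217, 0], "delta_rot": [0, 0, -0.111], "claw": 8},
    {"delta_pos": [-0.0192, 0.0267, 0], "delta_rot": [0, 0, -0.133], "claw": 8}
  ],
  "newtons": 60
}}

```text
time: 13.28
eef_pos: [0.4726, -0.1016, 0.1864]
tcp_rot: [-0.692, -0.138, 0.694, -0.141]
contact_force: [3.4, -3.4, -6.1]
opening: 0.136
```

```bash
python3 st.py; python3 arc.py -2 -4 -6 -8 -10 -12
```

```text
t 13.28 p [ 0.4726 -0.1016  0.1864] yaw -67.29 tilt [-0.003 -0.005] f [ 3.42 -3.42 -6.06] T [-0.262 -0.448  0.171] op 0.136 q6 0.76 tau6 -0.295
angle 204.21539141636552 r 0.07941601636619852 z 0.18637625644335784 f [ 3.4 -3.4 -6.1] t [-0.26 -0.45  0.17]
-2.0 [-0.0011, 0.0025] rot -0.0111
-4.0 [-0.0021, 0.0051] rot -0.0222
-6.0 [-0.0030, 0.0077] rot -0.0333
-8.0 [-0.0038, 0.0104] rot -0.0444
-10.0 [-0.0046, 0.0131] rot -0.0556
-12.0 [-0.0052, 0.0158] rot -0.0667
```

Request:
{"api": "play_rows", "payload": {
  "targets": [
    {"delta_pos": [-0.0011, 0.0025, 0], "delta_rot": [0, 0, -0.0111], "claw": 8},
    {"delta_pos": [-0.0021, 0.0051, 0], "delta_rot": [0, 0, -0.0222], "claw": 8},
    {"delta_pos": [-0.003, 0.0077, 0], "delta_rot": [0, 0, -0.0333], "claw": 8},
    {"delta_pos": [-0.0038, 0.0104, 0], "delta_rot": [0, 0, -0.0444], "claw": 8}
  ]
}}

```text
time: 13.62
eef_pos: [0.4688, -0.0917, 0.1864]
tcp_rot: [-0.7, -0.088, 0.702, -0.093]
contact_force: [1.9, -3.1, -6.8]
opening: 0.138
```

```bash
python3 st.py; python3 arc.py -2 -3 -4
```

```text
t 13.62 p [ 0.4688 -0.0917  0.1864] yaw -75.30 tilt [-0.002 -0.007] f [ 1.93 -3.11 -6.79] T [-0.123 -0.391  0.259] op 0.138 q6 0.92 tau6 0.019
angle 196.61542362157698 r 0.07947696339129459 z 0.18637931785333106 f [ 1.9 -3.1 -6.8] t [-0.12 -0.39  0.26]
-2.0 [-0.0007, 0.0027] rot -0.0111
-3.0 [-0.0011, 0.0040] rot -0.0167
-4.0 [-0.0014, 0.0054] rot -0.0222
```

Request:
{"api": "play_rows", "payload": {
  "targets": [
    {"delta_pos": [-0.0007, 0.0027, 0], "delta_rot": [0, 0, -0.0111], "claw": 8},
    {"delta_pos": [-0.0013, 0.0048, 0], "delta_rot": [0, 0, -0.0195], "claw": 8}
  ]
}}

```text
time: 13.78
eef_pos: [0.4676, -0.0874, 0.1864]
tcp_rot: [-0.703, -0.066, 0.705, -0.072]
contact_force: [3.0, -2.3, -6.4]
opening: 0.142
```

```bash
python3 st.py; python3 arc.py -2
```

```text
t 13.78 p [ 0.4676 -0.0874  0.1864] yaw -78.83 tilt [-0.001 -0.008] f [ 3.   -2.28 -6.42] T [-0.056 -0.436  0.271] op 0.142 q6 0.99 tau6 0.110
angle 193.37401517542165 r 0.0795512861220775 z 0.18635602830344303 f [ 3.  -2.3 -6.4] t [-0.06 -0.44  0.27]
-2.0 [-0.0006, 0.0027] rot -0.0111
```

Geometry puts the nut near zero or slightly tighter, but the force reads low (about 3-4 N plus 0.27 N m of twist). I'll release, back off and check the lever angle visually.

Request:
{"api": "play_rows", "payload": {
  "targets": [
    {"delta_pos": [0, 0, 0], "delta_rot": [0, 0, 0], "claw": 40},
    {"delta_pos": [0, 0, 0], "delta_rot": [0, 0, 0], "claw": 40},
    {"delta_pos": [0, 0, 0], "delta_rot": [0, 0, 0], "claw": 40},
    {"delta_pos": [0, 0, 0.03], "delta_rot": [0, 0, 0], "claw": 40},
    {"delta_pos": [0, 0, 0.06], "delta_rot": [0, 0, 0], "claw": 40},
    {"delta_pos": [0, 0, 0.085], "delta_rot": [0, 0, 0], "claw": 40},
    {"delta_pos": [-0.01, 0.34, 0.1], "delta_rot": [0, 0, 0], "claw": 40},
    {"delta_pos": [-0.01, 0.34, 0.1], "delta_rot": [0, 0, 0], "claw": 40},
    {"delta_pos": [-0.01, 0.34, 0.1], "delta_rot": [0, 0, 0], "claw": 40},
    {"delta_pos": [-0.01, 0.34, 0.1], "delta_rot": [0, 0, 0], "claw": 40},
    {"delta_pos": [-0.01, 0.34, 0.1], "delta_rot": [0, 0, 0], "claw": 40},
    {"delta_pos": [-0.01, 0.34, 0.1], "delta_rot": [0, 0, 0], "claw": 40},
    {"delta_pos": [-0.01, 0.34, 0.1], "delta_rot": [0, 0, 0], "claw": 40},
    {"delta_pos": [-0.01, 0.34, 0.1], "delta_rot": [0, 0, 0], "claw": 40},
    {"delta_pos": [-0.01, 0.34, 0.1], "delta_rot": [0, 0, 0], "claw": 40}
  ]
}}

```text
time: 15.03
eef_pos: [0.457, 0.2576, 0.2878]
tcp_rot: [-0.703, -0.069, 0.704, -0.073]
contact_force: [0.1, -0.3, 0.0]
opening: 0.468
```

```bash
python3 st.py
python3 - <<'E'
from h import *
for n in("side","top"): cv2.imwrite(f"pics/{n}F.png",ctrl.read_camera(n))
def crop(f,x,y): 
    b=cv2.imread(f);return cv2.resize(b[y-30:y+30,x-40:x+40],(400,300),interpolation=cv2.INTER_CUBIC)
cv2.imwrite("pics/cmp.png",np.vstack([np.hstack([crop(f"pics/top{k}.png",292,205),crop(f"pics/side{k}.png",262,205)]) for k in "0F"]))
# dark lever/pin pixels, before vs after: pin centroid in the side view (wood/grey background), and diff elsewhere
for n in("side","top"):
    a=cv2.imread(f"pics/{n}0.png");b=cv2.imread(f"pics/{n}F.png")
    u=proj(n,[[.467,-.091,.169]])[0].astype(int)
    for im in(a,b):
        w=im[u[1]-9:u[1]+9,u[0]-8:u[0]+8].max(2);ys,xs=np.where(w<45)
        print(n,len(xs),xs.mean()+u[0]-8,ys.mean()+u[1]-9)
E
```

```text
t 15.03 p [0.457  0.2576 0.2878] yaw -78.52 tilt [ 0.    -0.006] f [ 0.11 -0.31  0.04] T [ 0.02  -0.026 -0.004] op 0.468 q6 1.69 tau6 0.181
side 0 nan nan
side 0 nan nan
top 4 299.0 219.5
top 0 nan nan<stdin>:12: RuntimeWarning: Mean of empty slice.
  ret = ret.dtype.type(ret / rcount)
```

View pics/cmp.png

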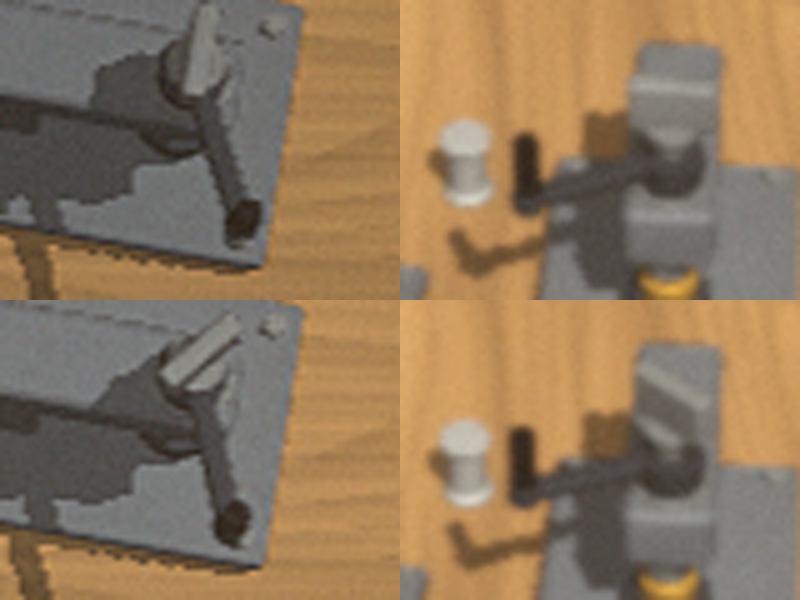

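The crops show the pin about 2 px (about 5 mm) past where it was found, on the clockwise side. That puts the nut between -0.07 and 0.01 rad, so tight and not forced. The bar sits at about -50° against the expected -48.7°, so it stayed where I set it. The white spool is unmoved. Handing in.

Run:
```python
from h import *
ctrl.sign_off(); print(ctrl.get_state()["time"])
```

```text
the job is handed in; nothing more can be done
the job is handed in; nothing more can be done
```

I loosened the jam nut on the larger press (base measured at 190 x 150 mm), set the adjuster, tightened the nut again and handed the job in after about 15 s. The order was as asked.

- **Loosening:** the lever went anticlockwise to about 1.58 rad.
- **Adjuster:** I turned it clockwise to about 0.685 rad. The torque began to rise at about 0.51 rad, so the die should bear with roughly 40–45 N, give or take about 10 N. That figure comes from noisy torque readings, because contact cannot be seen in the pictures.
- **Tightening:** the lever ended about 4° clockwise of where I found it. That puts the nut between −0.07 and 0.01 rad, which is tight and not forced.

**Last checks:**
- **Agreed:** in the final pictures the pin and the bar head are where the motion readings say, and the bar did not move when the nut was tightened. The white spool is unmoved. I did not compare the other bystanders, but the arm stayed clear of them.
- **Disagreed:** the force at the pin while tightening read only about 3–4 N plus 0.27 N m of twist, against the 10–12 N expected. I relied on the lever's position and the picture instead.
- **Needed mending:** my first grip on the adjuster was too low. It caught something below the bar, with up to 27 N at the wrist, so I opened, went higher and gripped again.

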